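Hang the padded ear defenders on the bench rail

ROBOT

A 7-joint arm with a two-finger parallel gripper is mounted at the origin on a cart in front of the work surface, level with it; the furniture and walls round the work are solid. World frame = base frame: x ahead of the robot, y to its left, z up, the work surface at z = 0. Lengths are in m, angles in rad, forces in N, time in s.
With the tool pointing down it reaches from about 0.4 to 0.9 m from the base axis. Payload 5.6 kg.
Tool frame: the origin (TCP) lies midway between the tips of the shut fingers; the grasp point (between the pads) lies 19 mm behind it; y points along the fingers, z is the direction in which the jaws open and shut, and the axes are right-handed (so a half turn about y gives the same grasp; the last joint's range is limited). The gripper opens to 92 mm and grips with 3 to 60 N. Pads are 20 mm wide; open, the fingers measure 128 mm over their backs; the gripper's body (75 mm by 189 mm) begins 69 mm behind the grasp point.
Start: joints at [1.085, 0.468, -0.012, 1.603, 0.006, 1.071, -0.056], TCP at [0.278, -0.587, 0.18] pointing down, gripper open.
Joint ranges: [-2.53, 2.53], [-0.31, 2.02], [-1.57, 1.55], [0.28, 2.44], [-1.29, 4.43], [0.15, 1.84], [-2.92, 2.92]. Speed limits (rad/s): [2.57, 2.57, 3.14, 3.14, 3.14, 3.14, 3.14].

INTERFACE

Orientations are given as a 3x3 rotation matrix whose columns are the frame's x, y, z axes.
In Python, from station import env, effector, solver, viewer, workorder, search_frame, tip_of gives the robot as it stands. Calls block until the motion is done:
- env.reach(position, orientation): joint-space move of the TCP to a pose.
- env.movel(position, frame=None, rate=0.15): straight line of the TCP; frame=None keeps the orientation; rate is the mean speed in m/s.
- env.goto_joints(angles): joint-space move.
- effector.release() and effector.grasp(squeeze=None): open the fingers fully, or close them until they stop; squeeze is the grip in N (None keeps the last).
- env.pause(seconds).
- solver.inverse_kinematics(position, orientation): joint angles nearest the present ones, or None.
- env.sense(): the state.
- viewer.read_camera(name): name is "scene" or "top" or "wrist"; returns (picture, depth): 480x640x3 uint8, red, green, blue; 480x640 float32, m along the optical axis (not along the pixel's ray), 0 where there is no reading.
- viewer.camera_info(name): a dict with "intrinsics" (3x3 intrinsics, pixels), "dist_coeffs" ([k1, k2, p1, p2, k3] as OpenCV has them; the pictures are not rectified), "eye" and "rotation" of the camera in the world; the wrist camera has in their place "T_tool_cam" (4x4, takes a point from camera to tool coordinates, whose origin is the TCP and whose axes are the tool frame's). Camera axes: x right, y up, looking along -z (the intrinsics and any distortion apply to the point x, -y, -z); pixel columns grow to the right and rows downward; lengths in m; the calibration is good to about 2 mm. A picture is of the moment at which its call begins: read the wrist's pose just before it. camera_info takes no time and is no camera call.
A pose or a line that the arm cannot do raises env.PlanningError and nothing moves.
- workorder.finish_job(): hands the job in, once; it reports no verdict.
Trained networks look in the newest picture that a camera, given by its name, has taken for a name from the list of things; names that differ only in an ending like _2 or _b are one class to them, and where a whole thing is asked for, a point or a joint stands for the part that bears it (a point fixed in the world has none). Each returns a list of dicts, best first, with "score" (0 to 1); they miss things now and then, are a little off and sometimes report something else, mostly with a low value. They report only what shows in the picture. A call takes as long as a camera call.
- search_frame(camera, name): "at" ([x, y, z] in m, in world coordinates, good to about 4 mm: the middle of the surface that is visible of it).
- tip_of(camera, name): "at" ([x, y, z] in m, in world coordinates, good to about 4 mm: a listed point, or the origin of a listed thing).
The state is a dict: "t": time; "joint_positions": joint angles; "joint_velocities": joint speeds; "tau": joint torques, N m; "ee_pos": TCP position; "tcp_rot": TCP orientation; "wrist_force": force on the tool from outside, world axes, zero at the start; "moment": the same for the moment, N m; "gripper_width": finger opening in m.
Only numpy, scipy, OpenCV 4.12 (cv2) and the standard library are available. Lean on these libraries where they do the work, as an engineer would, in place of code of your own. Each camera call takes 0.05 s, during which the arm holds its last target.

TASK

Hang up the ear defenders with the thick padded headband: put them astride the horizontal steel bar of the little rail stand, square across it near the middle, so that the pad rests on the bar and one cup hangs free on either side. Leave the other pair, with the thin bare headband, standing where it is, and let go.

Things in the scene. Friction and masses are not known exactly. Their poses are not given: they have to be found in the camera images.
- padded_defenders: Ear defenders to hang up (0.24 kg, rigid, symmetric), standing on their cups, headband arched above; 155 mm high, 162 mm over all along own y, 62 mm along x. Two thick black cups (76 mm high) at +y and -y, 72 mm free gap between their cushions; 20 mm wide steel headband with a thick black pad at its crown. Origin: midway between the cups' undersides (z = 4 mm here).
- pad_under (a point): Middle of the pad's underside, 125 mm above the origin; rests on the bar; axes of padded_defenders. Pad: 30 mm wide along x, 80 long along y, 30 thick (top 155 mm above the origin). Grip its flat sides at the middle, fingers closing along x, in the upper 25 mm only: the bar comes right under it. Underside level for 26 mm along y, then sloping down, so it centres itself on the bar.
- bare_defenders: The other ear defenders, to be left alone: thin bare steel headband 14 mm wide without a pad, thinner cups (62 mm high, 28 mm thick with cushion); 144 mm high, about 150 mm wide along its y. Origin midway between the cups' undersides.
- rail_stand: Rail stand, fixed: wooden base 250 x 100 x 12 mm, two 16 mm steel posts at x = +-108 mm, and on them a horizontal steel bar, 18 mm in diameter and 242 mm long, along the stand's own x. Nothing on it stands higher than the bar. Origin: centre of the base's underside, on the bench; z up.
- bar_top (a point): Top line of the bar at the middle of its length, 155 mm above the bench; axes of rail_stand, x along the bar. The cups' undersides must be higher than this before the ear defenders are brought over the bar.

How it is judged:
At the end, for the whole second after the job is handed in: Padded pair hangs at rest, released: pad's underside within 10 mm of the bar's top in height, 20 mm sideways, 40 mm from the bar's middle along it; square within 17 degrees, upright within 15 degrees. The bare pair still stands within 30 mm of its start (x of pad_under in the frame of bar_top between -0.04 and 0.04 m and y of pad_under in the frame of bar_top between -0.02 and 0.02 m and z of pad_under in the frame of bar_top between -0.01 and 0.01 m and angle between the x axis of padded_defenders and the x axis of rail_stand, either way round below 0.3 rad and angle between padded_defenders's own z axis and vertical below 0.26 rad and contact force between padded_defenders and rail_stand above 0.5 N and linear speed of padded_defenders below 0.05 m/s and angle between bare_defenders's own z axis and vertical below 0.1 rad and distance of bare_defenders from where it was at the start of the episode below 0.03 m); the robot touches nothing.
It fails at once if the ear defenders with the bare headband are moved by more than 30 mm or tipped (distance of bare_defenders from where it was at the start of the episode above 0.03 m or angle between bare_defenders's own z axis and vertical above 0.3 rad).
It also fails if it takes over 42 s, if anything falls off the work surface, if the arm or the gripper's body presses on something with over 40 N, if the wrist force passes 120 N, or if a joint passes its speed limit or range.

## Working session

There is one attempt and no reset: what is moved stays moved. The work goes in short steps, each a Python script; the robot and the scene stay as the last script left them, time stands still between calls to the robot, and variables do not carry over. Pictures are saved under pics/ and viewed, and the job is handed in when it is done.

```bash
ls; mkdir -p pics
python3 - <<'E'
from station import env, effector, solver, viewer, workorder, search_frame, tip_of
import cv2, numpy as np
for c in ["scene","top"]:
    p,d=viewer.read_camera(c); cv2.imwrite(f"pics/{c}0.png",p[:,:,::-1]); np.save(f"pics/{c}0.npy",d)
    print(c,viewer.camera_info(c))
    for n in ["padded_defenders","pad_under","bare_defenders","rail_stand","bar_top"]:
        try: print(n,"S",search_frame(c,n)[:3])
        except Exception as e: print(n,e)
        try: print(n,"T",tip_of(c,n)[:3])
        except Exception as e: print(n,e)
s=env.sense(); print(s["t"],s["ee_pos"],s["tcp_rot"])
E
```

```text
pics
scene {'intrinsics': array([[516.62774385,   0.        , 319.7155943 ],
       [  0.        , 516.62774385, 242.54886745],
       [  0.        ,   0.        ,   1.        ]]), 'dist_coeffs': array([-0.07541621,  0.        ,  0.        ,  0.        ,  0.        ]), 'eye': array([-0.06227209,  0.36407017,  0.68417561]), 'rotation': array([[-0.44686648,  0.58658326, -0.67544832],
       [-0.89446489, -0.27980877,  0.34876872],
       [ 0.01558553,  0.76001785,  0.64971529]])}
padded_defenders S [{'at': [0.642, -0.0775, 0.0805], 'score': 0.91}]
padded_defenders T []
pad_under S [{'at': [0.6419, -0.0742, 0.0752], 'score': 0.64}, {'at': [0.4715, 0.2436, 0.0092], 'score': 0.5}]
pad_under T [{'at': [0.6473, -0.0797, 0.129], 'score': 0.88}]
bare_defenders S [{'at': [0.4485, -0.0898, 0.0619], 'score': 0.74}]
bare_defenders T [{'at': [0.4497, -0.1074, 0.0036], 'score': 0.92}]
rail_stand S [{'at': [0.4709, 0.2465, 0.0125], 'score': 0.73}]
rail_stand T [{'at': [0.5064, 0.2369, -0.0014], 'score': 0.97}]
bar_top S [{'at': [0.4764, 0.2411, 0.0108], 'score': 0.87}]
bar_top T [{'at': [0.5138, 0.2
[... 641 characters left out ...]

pad_under S [{'at': [0.6454, -0.0789, 0.1166], 'score': 0.93}]
pad_under T [{'at': [0.6484, -0.0805, 0.1308], 'score': 0.56}]
bare_defenders S [{'at': [0.4514, -0.0965, 0.0677], 'score': 0.62}]
bare_defenders T [{'at': [0.453, -0.1078, 0.0041], 'score': 0.61}]
rail_stand S [{'at': [0.5004, 0.2365, 0.0157], 'score': 0.61}]
rail_stand T [{'at': [0.5072, 0.2374, 0.003], 'score': 0.71}]
bar_top S [{'at': [0.4982, 0.234, 0.0083], 'score': 0.85}]
bar_top T [{'at': [0.5067, 0.238, 0.1539], 'score': 0.81}]
1.1 [ 0.27847268 -0.5873332   0.1795851 ] [[-9.03601641e-01 -7.52753208e-06  4.28373756e-01]
 [-4.28373755e-01 -2.21441410e-05 -9.03601641e-01]
 [ 1.62878592e-05 -1.00000000e+00  1.67848850e-05]]
```

View pics/scene0.png

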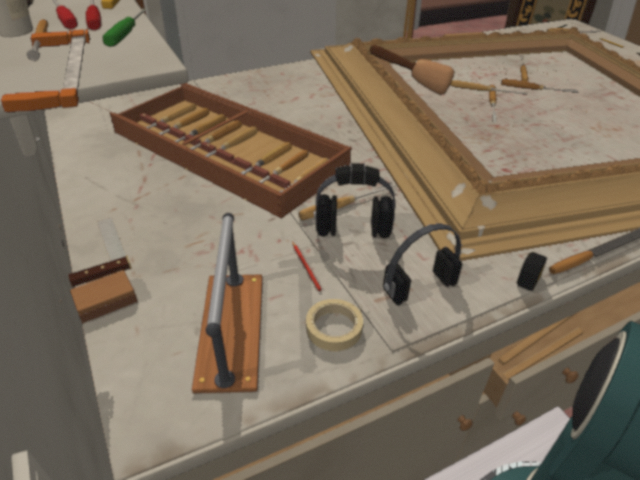

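View pics/top0.png

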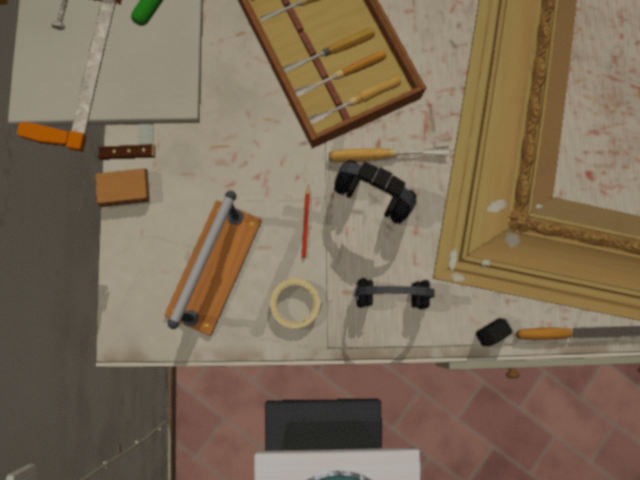

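```bash
cat > h.py <<'E'
import numpy as np, cv2
def cloud(viewer,c,d):
    i=viewer.camera_info(c); K=i["intrinsics"]; h,w=d.shape
    u,v=np.meshgrid(np.arange(w),np.arange(h))
    p=cv2.undistortPoints(np.stack([u,v],-1).reshape(-1,1,2).astype(np.float64),K,i["dist_coeffs"]).reshape(h,w,2)
    P=np.stack([p[...,0]*d,-p[...,1]*d,-d],-1)
    return P@i["rotation"].T+i["eye"]
E
python3 - <<'E'
from station import viewer
from h import *
def rect(n,m):
    q=W[m]; r=cv2.minAreaRect(q[:,:2].astype(np.float32)*1000)
    c=q[:,:2].mean(0); e,v=np.linalg.eigh(np.cov((q[:,:2]-c).T))
    print(n,len(q),"rect",np.round(r[0],1),np.round(r[1],1),round(r[2],1),"pca ang",np.degrees(np.arctan2(v[1,1],v[0,1])),"z",np.percentile(q[:,2],[5,50,95]))
for c in ["top","scene"]:
    d=np.load(f"pics/{c}0.npy"); W=cloud(viewer,c,d); W[d==0]=np.nan
    x,y,z=W[...,0],W[...,1],W[...,2]
    near=lambda a,b,r:np.hypot(x-a,y-b)<r
    rect(c+" pad",near(.645,-.08,.11)&(z>.14)&(z<.17))
    rect(c+" padded all",near(.645,-.08,.11)&(z>.03)&(z<.17))
    rect(c+" bar",near(.507,.237,.16)&(z>.146)&(z<.17))
    rect(c+" base",near(.507,.237,.16)&(z>.006)&(z<.02))
    rect(c+" bare",near(.452,-.107,.1)&(z>.03)&(z<.17))
E
```

```text
top pad 866 rect [645.4 -78.9] [85.5 32.1] 62.1 pca ang 61.8142334593513 z [0.14461624 0.1536413  0.16016804]
top padded all 2310 rect [667.3 -78.7] [185.  101.7] 61.8 pca ang 61.456211039087236 z [0.04898267 0.11849433 0.1585791 ]
top bar 1502 rect [506.5 238.5] [ 21.1 261.2] 66.5 pca ang 156.40222099518655 z [0.14775363 0.15276452 0.15655957]
top base 4932 rect [499.2 228.6] [284.4 269.9] 42.3 pca ang 156.1476706115454 z [0.00752029 0.01143078 0.01569597]
top bare 1341 rect [ 448.7 -107. ] [148.5  55.2] 87.5 pca ang 86.73154842434343 z [0.04449323 0.06768548 0.14669323]
scene pad 685 rect [646.7 -79.1] [84.4 34.6] 62.5 pca ang 61.01153106226313 z [0.14179458 0.15341467 0.16143484]
scene padded all 2652 rect [650. -71.] [179.2  76.8] 52.9 pca ang 61.79700399796855 z [0.03736185 0.080206   0.15897721]
scene bar 1460 rect [505.5 237.3] [ 18.9 261.6] 66.6 pca ang 156.56693330926916 z [0.14894434 0.15456706 0.15697001]
scene base 5759 rect [486.6 187.6] [206.7 253.2] 66.0 pca ang 152.56333761483793 z [0.01051145 0.01309868 0.01621545]
scene bare 2054 rect [ 449.  -108.3] [149.8  56.1] 87.9 pca ang 88.0768175184186 z [0.03520143 0.06483847 0.14691909]
```

The scene view shows the padded pair at about (356,205) and the bare pair at about (428,262), with the stand at (228,310). In the top view they are at (375,185), (393,292) and (205,260). The two cameras agree within about 2 mm: pad centre (0.646, -0.079) with top at 0.159, and bar middle (0.506, 0.238) with top at 0.155. Next I check what else stands high along the route, and whether the arm can reach each pose.

```bash
cat >> h.py <<'E'
def R(deg):
    a=np.radians(deg); z=np.array([np.cos(a),np.sin(a),0]); y=np.array([0,0,-1.]); return np.stack([np.cross(y,z),y,z],1)
PAD=np.array([.646,-.079]); PA=-28.2; BAR=np.array([.506,.238]); BA=-23.5
E
python3 - <<'E'
from station import viewer,solver,env
from h import *
for c in ["top","scene"]:
    d=np.load(f"pics/{c}0.npy"); W=cloud(viewer,c,d); W=W[(d>0)]
    m=(W[:,2]>.06)&(W[:,0]>.2)&(W[:,0]<1)&(abs(W[:,1])<.75); W=W[m]
    H,_,_=np.histogram2d(W[:,0],W[:,1],bins=[np.arange(.2,1.01,.1),np.arange(-.7,.71,.1)])
    M=np.zeros_like(H)
    for q in W:
        i,j=int((q[0]-.2)/.1),int((q[1]+.7)/.1)
        if i<8 and j<14: M[i,j]=max(M[i,j],q[2])
    print(c);print(np.round(M,2))
for f in (0,180):
  for n,p,z,a in [("pre",PAD,.27,PA),("g",PAD,.136,PA),("up",PAD,.36,PA),("over",BAR,.36,BA),("dn",BAR,.162,BA)]:
    q=solver.inverse_kinematics([*p,z],R(a+f)); print(f,n,None if q is None else np.round(q,2))
E
```

```text
top
[[0.   0.   0.   0.   0.   0.   0.   0.   0.   0.   0.   0.37 0.   0.  ]
 [0.   0.   0.   0.07 0.07 0.   0.   0.   0.   0.16 0.   0.37 0.   0.  ]
 [0.   0.07 0.   0.   0.   0.15 0.15 0.   0.   0.16 0.   0.39 0.   0.  ]
 [0.06 0.09 0.09 0.09 0.   0.08 0.   0.   0.16 0.16 0.   0.4  0.   0.  ]
 [0.   0.   0.06 0.09 0.   0.16 0.16 0.   0.16 0.39 0.4  0.41 0.   0.  ]
 [0.   0.   0.08 0.09 0.   0.   0.08 0.07 0.   0.39 0.4  0.51 0.   0.  ]
 [0.   0.   0.09 0.09 0.   0.07 0.07 0.07 0.07 0.42 0.41 0.44 0.   0.  ]
 [0.   0.   0.09 0.07 0.   0.07 0.   0.   0.07 0.   0.   0.   0.   0.  ]]
scene
[[0.   0.   0.   0.   0.   0.   0.   0.   0.   0.   0.   0.36 0.   0.  ]
 [0.   0.   0.   0.07 0.07 0.   0.   0.   0.   0.16 0.   0.35 0.   0.  ]
 [0.08 0.07 0.   0.   0.   0.15 0.15 0.   0.   0.16 0.   0.34 0.   0.  ]
 [0.09 0.09 0.09 0.09 0.   0.08 0.   0.   0.16 0.16 0.   0.34 0.   0.  ]
 [0.   0.   0.   0.09 0.   0.16 0.16 0.   0.16 0.39 0.4  0.41 0.   0.  ]
 [0.   0.   0.08 0.09 0.   0.   0.08 0.07 0.   0.39 0.4  0.39 0.   0.  ]
 [0.   0.   0.09 0.09 0.   0.07 0.07 0.07 0.07 0.41 0.41 0.41 0.   0.  ]
 [0.   0.   0.09 0.07 0.   0.07 0.   0.07 0.07 0.41 0.42 0.45 0.   0.  ]]
0 pre [ 0.36  0.44 -0.41  1.48  0.18  1.27 -0.56]
0 g [ 0.37  0.56 -0.42  1.62  0.25  1.02 -0.62]
0 up [ 0.35  0.39 -0.41  1.34  0.15  1.44 -0.54]
0 over [ 0.31  0.36 -1.07  1.54  0.32  1.43 -1.18]
0 dn [ 0.28  0.58 -1.05  1.8   0.56  1.1  -1.38]
180 pre [ 0.83  0.78 -1.32  1.44  0.75  1.49  2.18]
180 g [ 0.84  0.97 -1.33  1.59  0.96  1.36  2.05]
180 up [ 0.81  0.7  -1.32  1.31  0.67  1.62  2.24]
180 over [ 0.42  0.48 -1.3   1.53  0.46  1.48  1.84]
180 dn [ 0.4   0.76 -1.32  1.79  0.78  1.24  1.59]
```

Run:
```python
from station import viewer,solver,env
from h import *
for c in ["top","scene"]:
    d=np.load(f"pics/{c}0.npy"); W=cloud(viewer,c,d); W=W[(d>0)]
    W=W[(W[:,2]>.2)&(W[:,0]>.1)&(W[:,0]<1)&(W[:,1]>.1)]
    s=W[(W[:,1]<.4)]; 
    print(c,"block x min",np.percentile(s[:,0],[0,1,5]),"y min",np.percentile(s[:,1],[0,1,5]),"z",np.percentile(s[:,2],[1,50,99]))
    for lo in np.arange(.3,1,.1):
        t=W[(W[:,0]>lo)&(W[:,0]<lo+.1)]
        if len(t): print(round(lo,1),len(t),np.percentile(t[:,1],[0,1,50]),t[:,2].min(),t[:,2].max())
```

```text
top block x min [0.63018286 0.63988764 0.67362451] y min [0.2067678  0.20816045 0.214887  ] z [0.37372118 0.38913649 0.41003058]
0.3 3274 [0.47704305 0.47846077 0.48046626] 0.20001097928594225 0.3719329661192994
0.4 3425 [0.47750903 0.4784314  0.48025581] 0.20033353781830654 0.3851362034083017
0.5 3546 [0.47697117 0.47822422 0.48013658] 0.20007989525885683 0.395861422654313
0.6 8507 [0.2075323  0.21165854 0.42130151] 0.20010835260710336 0.41450754108231125
0.7 13311 [0.2067678  0.20839059 0.34738815] 0.2009755835719973 0.5145566465288156
0.8 7390 [0.20727166 0.20825548 0.35079714] 0.3679712783695186 0.4388264722648203
scene block x min [0.62788154 0.63269049 0.65477585] y min [0.20685318 0.21047611 0.21924118] z [0.37159558 0.39150998 0.41379458]
0.3 3222 [0.47770334 0.47800381 0.47874378] 0.20016419835649968 0.35150675446985147
0.4 2122 [0.47777045 0.47798824 0.47883448] 0.20001378483706028 0.3449956190528037
0.5 1479 [0.47769342 0.47807287 0.47885895] 0.20011510045209668 0.3430870868333246
0.6 5223 [0.20706291 0.21182759 0.37588006] 0.20004081872066465 0.4065930514215783
0.7 5049 [0.20728482 0.21163815 0.36014959] 0.20000261219630483 0.4041432259409813
0.8 4885 [0.20685318 0.2126541  0.37495597] 0.20014771453460467 0.4144562756743697
0.9 3016 [0.20776512 0.21235024 0.38759318] 0.38933432309007765 0.4533029722014613
```

Obstacles: a board at x > 0.63, y > 0.207, z about 0.39, and a wall at y = 0.478. I'll approach the bar along its perpendicular and aim 12 mm off-middle, away from the board. Grasping now.

Run:
```python
from station import *
from h import *
p=env.sense()["ee_pos"]
env.movel([p[0],p[1],.28],rate=.25)
env.reach([*PAD,.26],R(PA))
print(env.sense()["t"])
env.movel([*PAD,.136],rate=.15)
effector.grasp(25)
s=env.sense(); print(s["t"],s["ee_pos"],s["gripper_width"],s["wrist_force"])
env.movel([*PAD,.20],rate=.12)
s=env.sense(); print(s["t"],s["ee_pos"],s["gripper_width"],s["wrist_force"])
for c in ["scene","top"]:
    q,d=viewer.read_camera(c); cv2.imwrite(f"pics/{c}1.png",q[:,:,::-1])
```

```text
3.8917
6.2167 [ 0.64602494 -0.0790194   0.13600071] 0.00027613528079911426 [-0.54745244 -0.91931592  0.22064978]
6.9 [ 0.64552781 -0.07911943  0.19945159] 0.00021552139756659167 [ 0.73798908 -0.42521211  0.37328477]
```

View pics/scene1.png

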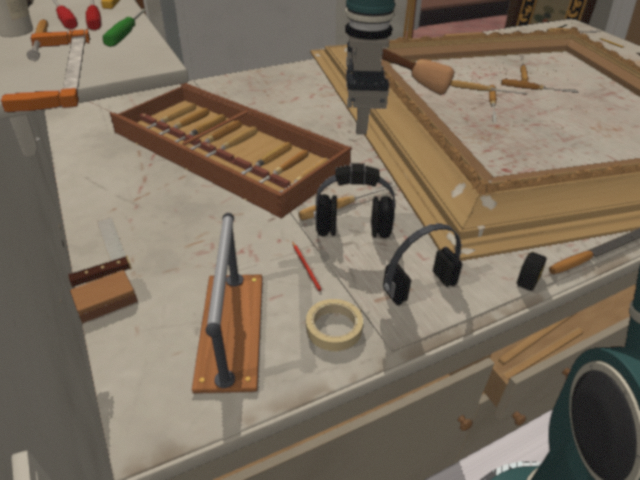

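The gripper closed to 0, so the grasp missed. The pad still stands at (358,175), with the closed fingertips at (362,132). I'll compare the projected TCP with where the tips actually appear.

Run:
```python
from station import *
from h import *
s=env.sense(); T=s["ee_pos"]; print(T,s["tcp_rot"].round(3).tolist(),s["gripper_width"])
def proj(c,P):
    i=viewer.camera_info(c); p=(np.asarray(P)-i["eye"])@i["rotation"]; p=p*[1,-1,-1]
    return cv2.projectPoints(p.reshape(1,3),np.zeros(3),np.zeros(3),i["intrinsics"],i["dist_coeffs"])[0].ravel()
for c in ["scene","top"]:
    q,d=viewer.read_camera(c); W=cloud(viewer,c,d); W[d==0]=np.nan
    print(c,"TCP px",proj(c,T),"pad top px",proj(c,[*PAD,.159]))
    x,y,z=W[...,0],W[...,1],W[...,2]
    m=(np.hypot(x-.646,y+.079)<.1)&(z>.15)
    for a in np.arange(.14,.4,.01):
        k=m&(z>a)&(z<a+.01)
        if k.sum(): print(round(a,3),k.sum(),W[k].mean(0).round(3),W[k].min(0).round(3),W[k].max(0).round(3))
    u,v=proj(c,T).astype(int); im=q.copy(); cv2.circle(im,(u,v),2,(255,0,0),-1)
    im=cv2.resize(im[max(v-90,0):v+90,u-110:u+110],None,fx=3,fy=3); cv2.imwrite(f"pics/{c}2.png",im[:,:,::-1])
q,d=viewer.read_camera("wrist"); cv2.imwrite("pics/wrist2.png",q[:,:,::-1])
```

```text
[ 0.64522695 -0.07903473  0.19881721] [[-0.473, -0.002, 0.881], [-0.881, 0.0, -0.473], [0.001, -1.0, -0.002]] 0.00020865374067262924
scene TCP px [359.18691739 150.08768928] pad top px [357.62496086 168.29282031]
0.15 374 [ 0.644 -0.077  0.155] [ 0.617 -0.12   0.15 ] [ 0.677 -0.038  0.16 ]
0.16 106 [ 0.647 -0.079  0.161] [ 0.628 -0.098  0.16 ] [ 0.666 -0.063  0.163]
0.23 17 [ 0.639 -0.075  0.237] [ 0.633 -0.085  0.234] [ 0.647 -0.068  0.24 ]
0.24 52 [ 0.634 -0.074  0.245] [ 0.627 -0.087  0.24 ] [ 0.648 -0.066  0.25 ]
0.25 56 [ 0.633 -0.073  0.255] [ 0.627 -0.082  0.25 ] [ 0.653 -0.064  0.26 ]
0.26 59 [ 0.631 -0.073  0.265] [ 0.625 -0.082  0.26 ] [ 0.637 -0.063  0.27 ]
0.27 64 [ 0.631 -0.072  0.275] [ 0.624 -0.081  0.27 ] [ 0.638 -0.063  0.28 ]
0.28 65 [ 0.63  -0.072  0.285] [ 0.622 -0.081  0.28 ] [ 0.64  -0.063  0.29 ]
0.29 1 [ 0.629 -0.069  0.29 ] [ 0.629 -0.069  0.29 ] [ 0.629 -0.069  0.29 ]
0.32 160 [ 0.579 -0.041  0.327] [ 0.554 -0.094  0.321] [ 0.729 -0.012  0.33 ]
0.33 287 [ 0.587 -0.044  0.335] [ 0.553 -0.095  0.33 ] [ 0.73  -0.012  0.34 ]
0.34 307 [ 0.614 -0.056  0.345] [ 0.5
[... 733 characters left out ...]
0.24 ]
0.24 10 [ 0.631 -0.072  0.244] [ 0.628 -0.08   0.241] [ 0.635 -0.065  0.247]
0.32 3 [ 0.622 -0.055  0.328] [ 0.603 -0.09   0.325] [ 0.632 -0.037  0.33 ]
0.33 78 [ 0.608 -0.058  0.337] [ 0.581 -0.093  0.331] [ 0.632 -0.028  0.34 ]
0.34 97 [ 0.613 -0.06   0.344] [ 0.548 -0.097  0.34 ] [ 0.639 -0.009  0.35 ]
0.35 88 [ 0.581 -0.043  0.357] [ 0.548 -0.07   0.35 ] [ 0.609 -0.008  0.36 ]
0.36 1232 [ 0.58  -0.045  0.364] [ 0.548 -0.086  0.36 ] [ 0.628 -0.009  0.37 ]
0.37 85 [ 0.609 -0.059  0.375] [ 0.598 -0.083  0.37 ] [ 0.626 -0.041  0.38 ]
0.38 62 [ 0.608 -0.06   0.385] [ 0.598 -0.077  0.38 ] [ 0.617 -0.043  0.39 ]
0.39 69 [ 0.608 -0.06   0.395] [ 0.596 -0.086  0.39 ] [ 0.617 -0.043  0.4  ]
```

View pics/scene2.png

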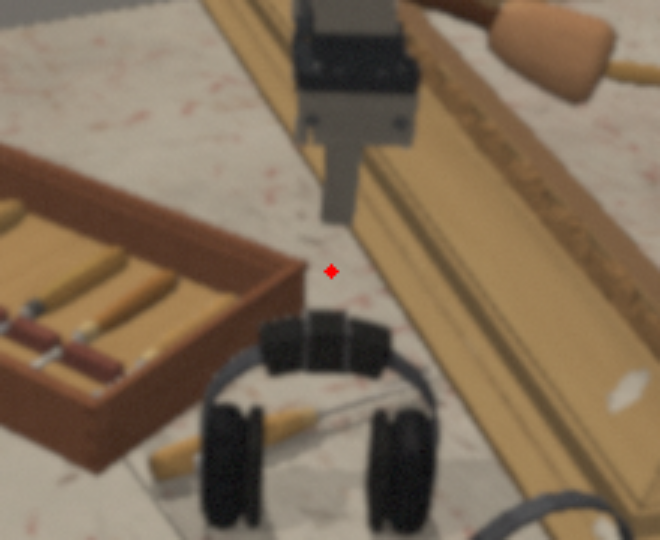

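View pics/wrist2.png

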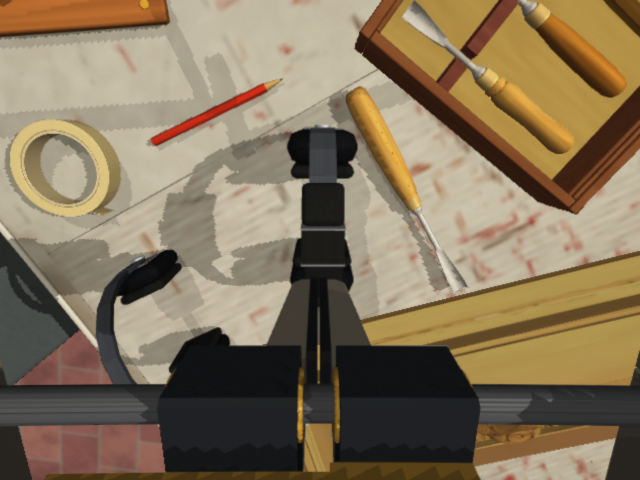

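The tips show at z about 0.235, but the reported TCP is at 0.199. I'll use the wrist camera to tell whether the tool frame or the arm's reported pose is off.

```bash
cat >> h.py <<'E'
def proj(viewer,c,P):
    i=viewer.camera_info(c); p=(np.asarray(P)-i["eye"])@i["rotation"]; p=p*[1,-1,-1]
    return cv2.projectPoints(p.reshape(1,3),np.zeros(3),np.zeros(3),i["intrinsics"],i["dist_coeffs"])[0].ravel()
def wcloud(viewer,d):
    "tool coordinates"
    i=viewer.camera_info("wrist"); K=i["intrinsics"]; h,w=d.shape; T=i["T_tool_cam"]
    u,v=np.meshgrid(np.arange(w),np.arange(h))
    p=cv2.undistortPoints(np.stack([u,v],-1).reshape(-1,1,2).astype(np.float64),K,i["dist_coeffs"]).reshape(h,w,2)
    P=np.stack([p[...,0]*d,-p[...,1]*d,-d],-1)
    return P@T[:3,:3].T+T[:3,3]
E
python3 - <<'E'
from station import *
from h import *
s=env.sense(); T=s["ee_pos"];Rt=s["tcp_rot"]
i=viewer.camera_info("wrist"); print(i)
q,d=viewer.read_camera("wrist"); C=wcloud(viewer,d)
def wp(P):
    M=np.linalg.inv(i["T_tool_cam"]); p=(M@[*P,1])[:3]*[1,-1,-1]
    return cv2.projectPoints(p.reshape(1,3),np.zeros(3),np.zeros(3),i["intrinsics"],i["dist_coeffs"])[0].ravel()
print("TCP px",wp([0,0,0]),"35 behind",wp([0,-.035,0]))
for v,u in [(283,312),(300,310),(330,305),(200,322),(245,322),(150,322),(110,120),(300,200)]: print((u,v),d[v,u],"tool",C[v,u].round(4),"world",(Rt@C[v,u]+T).round(4))
print("scene",proj(viewer,"scene",T+[0,0,.035]),"top",proj(viewer,"top",T+[0,0,.035]))
W=C@Rt.T+T
m=(d>0)&(W[...,2]<.02)&(abs(C[...,0])<.5); print(m.sum())
b=W[90:110,90:110][d[90:110,90:110]>0]
for nm,(u0,u1,v0,v1) in dict(bench1=(100,140,220,235),bench2=(230,280,30,60),bench3=(200,240,190,230)).items():
    print(nm,np.median(W[v0:v1,u0:u1].reshape(-1,3),0))
print(search_frame("wrist","padded_defenders")[:2],tip_of("wrist","pad_under")[:2],tip_of("wrist","padded_defenders")[:2],tip_of("wrist","bare_defenders")[:2])
print(env.sense()["ee_pos"],env.sense()["joint_positions"],env.sense()["t"])
E
```

```text
{'intrinsics': array([[372.44424457,   0.        , 318.15499599],
       [  0.        , 372.44424457, 238.31348642],
       [  0.        ,   0.        ,   1.        ]]), 'dist_coeffs': array([0.02057161, 0.        , 0.        , 0.        , 0.        ]), 'T_tool_cam': array([[ 3.42839220e-04, -9.58666881e-01, -2.84530655e-01,
        -8.02396581e-02],
       [-7.98455803e-05,  2.84530644e-01, -9.58666942e-01,
        -2.05129415e-01],
       [ 9.99999938e-01,  3.51387142e-04,  2.10029508e-05,
        -1.98827204e-04],
       [ 0.00000000e+00,  0.00000000e+00,  0.00000000e+00,
         1.00000000e+00]])}
TCP px [318.51133176 269.80874358] 35 behind [318.58137997 295.46332526]
(312, 283) 0.17558594 tool [-0.0101 -0.0428 -0.0031] world [ 0.6476 -0.0686  0.2419]
(310, 300) 0.1581816 tool [-0.0101 -0.0609 -0.0037] world [ 0.6472 -0.0683  0.26  ]
(305, 330) 0.13427399 tool [-0.0104 -0.0858 -0.0049] world [ 0.6462 -0.0675  0.2849]
(322, 200) 0.2539365 tool [-0.033   0.0457  0.0024] world [ 0.6632 -0.051   0.1533]
(322, 245) 0.25608775 tool [-0.003   0.0391  0.0024] world [ 0.649  -0.0775  0.16  ]
(322, 150) 0.2771979 tool [-0.0643  0.0793  0.0027] world [ 0.6782 -0.0235  0.1198]
(120, 110) 0.38399705 tool [-0.0969  0.2003 -0.2028] world [ 0.5123  0.1023 -0.001 ]
(200, 300) 0.43906373 tool [ 0.1142  0.1952 -0.1392] world [ 0.4687 -0.1138  0.0042]
scene [360.30893687 132.90621838] top [388.308995  166.0120752]
173061
bench1 [0.43990245 0.00237587 0.00436094]
bench2 [ 6.64965941e-01  8.92708530e-02 -1.54088146e-05]
bench3 [ 0.54735708 -0.03272602  0.00439202]
[{'at': [0.6622, -0.0535, 0.1494], 'score': 0.81}] [{'at': [0.6519, -0.0775, 0.1255], 'score': 0.82}] [] []
[ 0.64593942 -0.07899774  0.19983635] [ 0.39796077  0.50100549 -0.46180084  1.55600973  0.23759516  1.14092572
 -0.60644291] 7.4
```

View pics/top2.png

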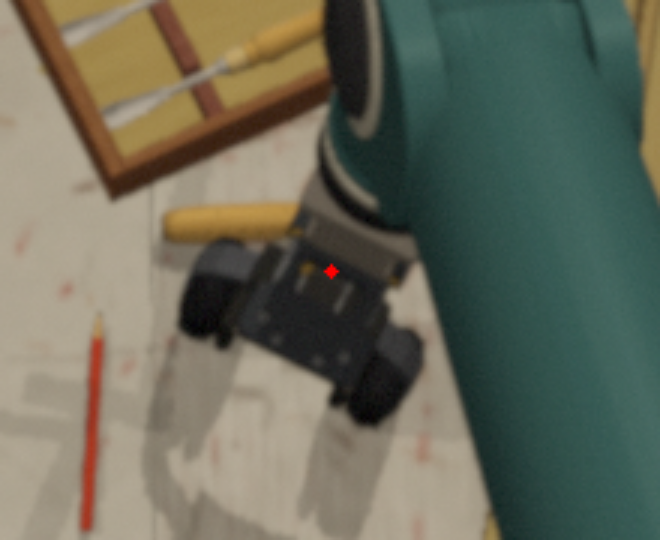

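The wrist camera agrees with the world frame, so the arm's pose is sound. The fingers and body simply sit about 35 mm further back along the tool axis than the stated TCP. I'll open and measure the real tip level and the pad, both in tool coordinates.

Run:
```python
from station import *
from h import *
effector.release()
s=env.sense(); T=s["ee_pos"];Rt=s["tcp_rot"]
q,d=viewer.read_camera("wrist"); cv2.imwrite("pics/wrist3.png",q[:,:,::-1]); C=wcloud(viewer,d); C[d==0]=np.nan
W=C@Rt.T+T; print(s["t"],T,s["gripper_width"])
m=(np.hypot(W[...,0]-.646,W[...,1]+.079)<.06)&(W[...,2]>.148)&(W[...,2]<.168)
p=C[m]; print("pad tool: n",m.sum(),"y range",np.percentile(p[:,1],[2,50,98]),"z(jaw) range",np.percentile(p[:,2],[1,50,99]),"x",np.percentile(p[:,0],[1,99]))
r=cv2.minAreaRect(W[m][:,:2].astype(np.float32)*1000); print(r)
f=(C[...,1]<-.02)&(C[...,1]>-.09)&(abs(C[...,2])<.08)&(abs(C[...,0])<.03)
print("finger",f.sum(),C[f][:,1].max() if f.sum() else None, C[f].mean(0) if f.sum() else None)
for sg in (-1,1):
    k=f&(C[...,2]*sg>0); 
    if k.sum(): print(sg,np.percentile(C[k],[0,5,50,95,100],axis=0).round(4))
q,d=viewer.read_camera("scene"); W=cloud(viewer,"scene",d); W[d==0]=np.nan
Q=(W-T)@Rt
k=(abs(Q[...,0])<.04)&(abs(Q[...,2])<.08)&(Q[...,1]<.01)&(Q[...,1]>-.085)
for sg in (-1,1):
    kk=k&(Q[...,2]*sg>0); print("scene finger",sg,kk.sum(),np.percentile(Q[kk],[0,5,50,95,100],axis=0).round(4) if kk.sum() else "")
im=q[60:260,260:480]; cv2.imwrite("pics/scene3.png",cv2.resize(im,None,fx=3,fy=3)[:,:,::-1])
```

```text
8.775 [ 0.64600706 -0.07898561  0.19998195] 0.09159347562788477
pad tool: n 4688 y range [0.03947803 0.0446862  0.05111117] z(jaw) range [-0.01212006  0.00245486  0.01707111] x [-0.04238385  0.03957067]
((648.7085571289062, -79.42156219482422), (84.65730285644531, 30.950063705444336), 61.51361846923828)
finger 7713 -0.03368066393195204 [-0.00522826 -0.06802743 -0.00027979]
-1 [[-0.0115 -0.09   -0.0625]
 [-0.0106 -0.0884 -0.0593]
 [-0.0092 -0.0706 -0.0468]
 [ 0.008  -0.0398 -0.046 ]
 [ 0.0109 -0.034  -0.0455]]
1 [[-0.0113 -0.09    0.0449]
 [-0.0106 -0.0884  0.0455]
 [-0.0092 -0.0707  0.0464]
 [ 0.008  -0.0401  0.0589]
 [ 0.011  -0.0337  0.0624]]
scene finger -1 283 [[-0.0093 -0.0849 -0.0653]
 [-0.0087 -0.0829 -0.0635]
 [ 0.0005 -0.0624 -0.0601]
 [ 0.0097 -0.041  -0.0551]
 [ 0.0115 -0.0368 -0.0451]]
scene finger 1 34 [[-0.0091 -0.0602  0.0426]
 [-0.009  -0.0583  0.0435]
 [-0.0069 -0.0476  0.0461]
 [-0.0047 -0.0365  0.0488]
 [-0.0046 -0.036   0.0531]]
```

View pics/wrist3.png

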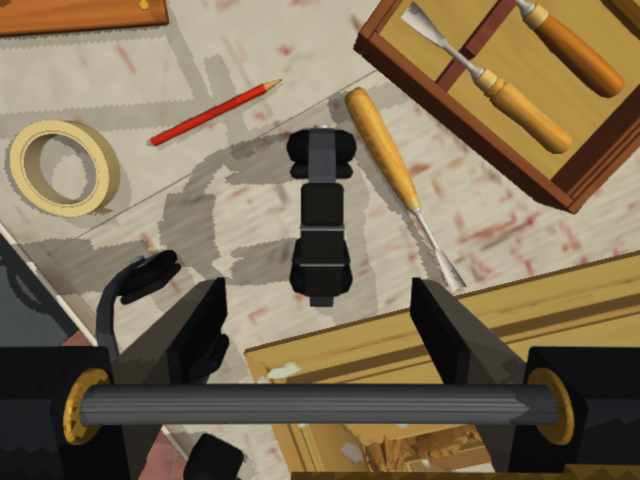

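View pics/scene3.png

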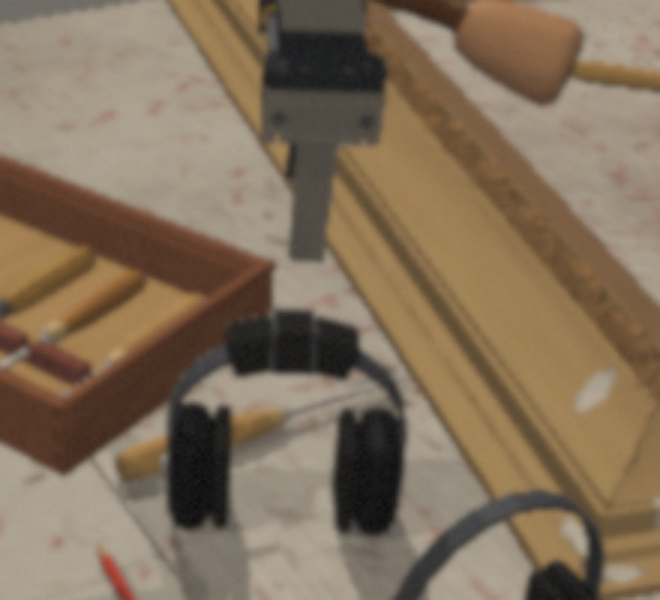

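Three measurements put the true tips 34 mm behind the stated TCP. The pad's centre is at (0.648, -0.079), about 2 mm off along the jaw. I'll regrasp with the tips at z = 0.137, 8 mm above the pad's underside.

```bash
cat >> h.py <<'E'
PAD=np.array([.648,-.079]); OFF=-.034
E
python3 - <<'E'
from station import *
from h import *
env.movel([*PAD,.15],R(PA),rate=.15)
env.movel([*PAD,.137+OFF],rate=.08)
s=env.sense(); print(s["ee_pos"],s["wrist_force"])
effector.grasp(25)
s=env.sense(); print(s["t"],s["ee_pos"],s["gripper_width"],s["wrist_force"])
if s["gripper_width"]>.02:
    env.movel([*PAD,.137+OFF+.04],rate=.1)
s=env.sense(); print(s["t"],s["ee_pos"],s["gripper_width"],s["wrist_force"])
for c in ["scene","wrist"]:
    q,d=viewer.read_camera(c); cv2.imwrite(f"pics/{c}4.png",q[:,:,::-1])
E
```

```text
[ 0.64824521 -0.07886043  0.10305087] [ 0.89758686 -0.18936733 -0.14767202]
11.05 [ 0.64803177 -0.07904509  0.10296589] 0.029686090708843964 [-0.41225652  0.32466758 -0.92737301]
11.6 [ 0.64779333 -0.07908813  0.14301371] 0.029760511811755718 [ 0.24836886 -0.3590762  -2.42567792]
```

View pics/scene4.png

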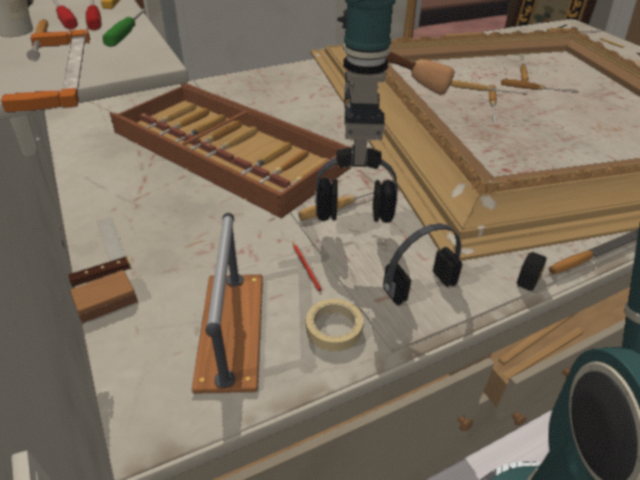

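The pad is held: width 29.7 mm, weight about 2.4 N, cups clear at (327,198) and (385,200). Now I carry it at height to the bar.

Run:
```python
from station import *
from h import *
a=np.radians(BA); u=np.array([np.cos(a),np.sin(a)]); n=np.array([-u[1],u[0]])
G=BAR-.012*u; V=G-.19*n; print(G,V)
env.movel([*PAD,.312],rate=.2)
env.movel([*V,.312],R(BA),rate=.2)
env.movel([*G,.312],rate=.15)
env.pause(.3)
s=env.sense(); print(s["t"],s["ee_pos"],s["gripper_width"],s["wrist_force"])
for c in ["scene","top","wrist"]:
    q,d=viewer.read_camera(c); cv2.imwrite(f"pics/{c}5.png",q[:,:,::-1]); np.save(f"pics/{c}5.npy",d)
    if c!="wrist":
        W=cloud(viewer,c,d); W[d==0]=np.nan
        m=(np.hypot(W[...,0]-BAR[0],W[...,1]-BAR[1])<.14)&(W[...,2]>.19)&(W[...,2]<.31)
        Q=W[m]; L=(Q[:,:2]-BAR); print(c,m.sum(),"along",np.percentile(L@u,[1,50,99]),"across",np.percentile(L@n,[1,99]),"zmin",np.percentile(Q[:,2],[0,1]))
```

```text
[0.49499528 0.24278499] [0.41923296 0.06854357]
15.9167 [0.4950516  0.24239399 0.31219542] 0.029816549833104396 [ 0.71941789  0.04810999 -2.28824245]
scene 4296 along [-0.04309279 -0.03506209  0.01081953] across [-0.0804067   0.07518289] zmin [0.21746256 0.2220747 ]
top 508 along [-0.02863449  0.00231316  0.01687634] across [-0.08163945 -0.03688405] zmin [0.22918976 0.23230733]
```

View pics/scene5.png

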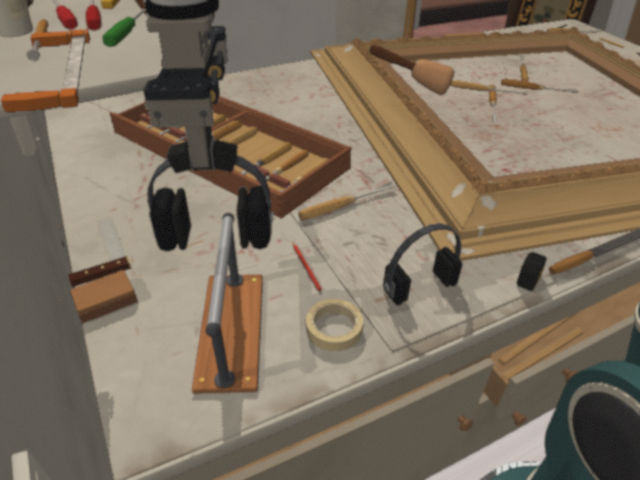

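View pics/wrist5.png

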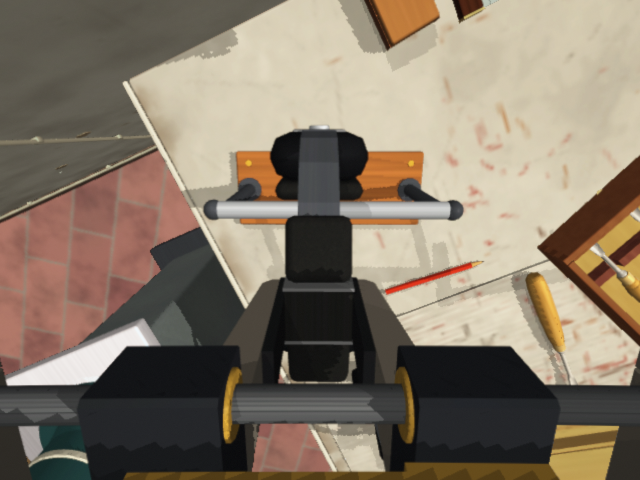

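The pad is square across the bar in the wrist view, the cups are centred within about 3 mm, and their undersides are at about 0.215. Lowering.

Run:
```python
from station import *
from h import *
x,y=0.49500,0.24278
env.movel([x,y,.145],rate=.12)
s=env.sense(); print(s["t"],s["ee_pos"],s["wrist_force"])
for z in [.139,.135,.132,.130,.128]:
    env.movel([x,y,z],rate=.05); env.pause(.1)
    s=env.sense(); print(z,s["t"],s["ee_pos"],s["gripper_width"],s["wrist_force"],s["moment"])
    if s["wrist_force"][2]>-.5: break
for c in ["scene","wrist"]:
    q,d=viewer.read_camera(c); cv2.imwrite(f"pics/{c}6.png",q[:,:,::-1])
```

```text
17.6083 [0.49550618 0.24308911 0.14571787] [ 0.56186512 -0.20515623 -2.10052782]
0.139 17.975 [0.49500452 0.24282133 0.1390311 ] 0.02964485900829001 [ 0.68174508  0.19268866 -1.47287704] [-0.03721879 -0.03238674 -0.00063554]
0.135 18.325 [0.49499452 0.24279627 0.13496527] 0.02972046919249692 [ 0.475161   -0.47494896 -2.25456521] [-0.01584509 -0.05818232  0.01077126]
0.132 18.675 [0.4949775  0.2427931  0.13195388] 0.029842773057885855 [-0.03434591 -0.31497512 -1.41072621] [-0.04849151 -0.08132434  0.00351336]
0.13 19.025 [0.49501212 0.24281418 0.13001638] 0.029884405826871425 [-0.23898158  0.15556844 -1.95919451] [-3.25041856e-05 -3.85325595e-02  3.80562359e-02]
0.128 19.375 [0.49538616 0.2430729  0.12856444] 0.029828434114365865 [-1.10198797 -0.77787984  3.20931071] [-0.17272553  0.12590604 -0.04626326]
```

View pics/scene6.png

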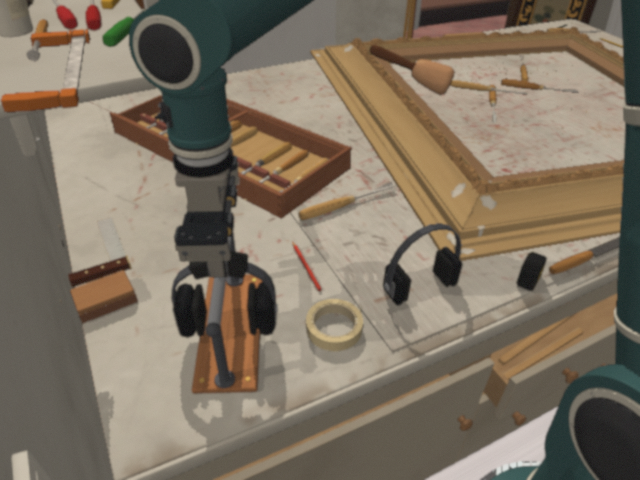

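Contact came at TCP 0.1285, where 0.129 was expected, with the cups on either side of the bar at (187,308) and (263,308). I'll release, go straight up and check.

Run:
```python
from station import *
from h import *
effector.release()
s=env.sense(); print(s["t"],s["gripper_width"],s["wrist_force"])
x,y=0.49500,0.24278
env.movel([x,y,.22],rate=.1)
a=np.radians(BA); u=np.array([np.cos(a),np.sin(a)]); n=np.array([-u[1],u[0]])
V=np.array([x,y])-.25*n
env.movel([x,y,.30],rate=.2)
env.movel([*V,.30],rate=.2)
s=env.sense(); print(s["t"],s["gripper_width"],s["wrist_force"])
for c in ["scene","top"]:
    q,d=viewer.read_camera(c); cv2.imwrite(f"pics/{c}7.png",q[:,:,::-1])
    W=cloud(viewer,c,d); W[d==0]=np.nan
    m=(np.hypot(W[...,0]-x,W[...,1]-y)<.07)&(W[...,2]>.172)&(W[...,2]<.21)
    Q=W[m]
    if len(Q)>20:
        r=cv2.minAreaRect(Q[:,:2].astype(np.float32)*1000); L=np.array(r[0])/1000-BAR
        print(c,m.sum(),r,"along",L@u,"across",L@n,"ztop",np.percentile(Q[:,2],[50,95,99]))
    for k in ["pad_under","bar_top","bare_defenders"]: print(k,tip_of(c,k)[:1])
```

```text
20.4833 0.09210674393232333 [ 0.78941161  0.49232394 -0.30070964]
23.5 0.09197487387334845 [-0.46496289 -0.26108063  0.07354253]
scene 1057 ((495.0277099609375, 242.15475463867188), (84.23562622070312, 34.451499938964844), 67.54850769042969) along -0.011718953663181094 across -0.000565030839061566 ztop [0.18092798 0.18699988 0.18778002]
pad_under [{'at': [0.4949, 0.2422, 0.1546], 'score': 0.57}]
bar_top []
bare_defenders [{'at': [0.4546, -0.111, 0.0057], 'score': 0.69}]
top 871 ((494.8974609375, 243.32151794433594), (84.54611206054688, 30.61284828186035), 66.42619323730469) along -0.012303645624092967 across 0.00045302452799642827 ztop [0.18023691 0.18639069 0.1879761 ]
pad_under [{'at': [0.4948, 0.2419, 0.1561], 'score': 0.64}]
bar_top [{'at': [0.5049, 0.2358, 0.1514], 'score': 0.64}]
bare_defenders []
```

View pics/scene7.png

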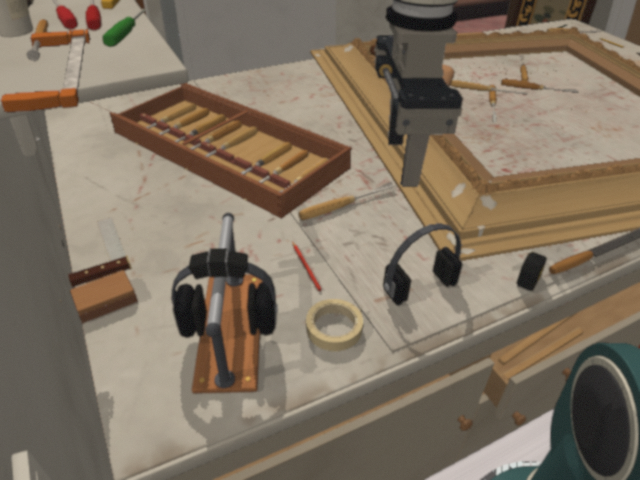

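View pics/top7.png

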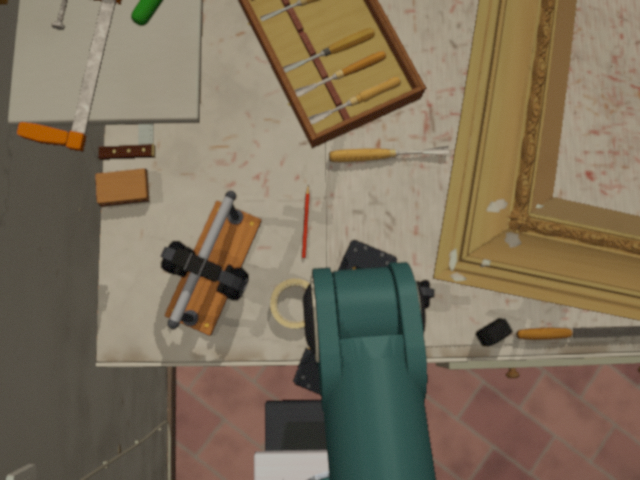

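The padded pair hangs square and level, with the pad at (220,263) in the scene view and at (205,268) in the top view. The bare pair is untouched at (428,262). Handing in.

Run:
```python
from station import *
print(workorder.finish_job()); print(env.sense()["t"])
```

```text
the job is handed in; nothing more can be done
None
the job is handed in; nothing more can be done
```

The padded ear defenders are hanging astride the bar, square across it, and the gripper has let go and backed away. I handed the job in at about 24 s of the 42 s; no verdict is reported.

**Last checks, from both cameras:**

| Check | Measured | Limit |
|---|---|---|
| Along the bar from its middle | 12 mm (deliberate, to stay clear of the raised board at x > 0.63) | 40 mm |
| Sideways off the bar | under 1 mm | 20 mm |
| Height, pad underside to bar top | within about 3 mm | 10 mm |
| Squareness to the bar | about 1° | 17° |

- **Hanging:** The pair looks upright in both pictures, with one cup free on each side. I did not measure its tilt or confirm with a second look that it was at rest.
- **Bare pair:** It shows at the same pixels in the scene view as at the start, and the network put it within about 7 mm of its first estimate. The arm hid it from the top camera in the last picture.

**What went wrong:** the first grasp closed on nothing, without moving the defenders. The fingertips turned out to end about 34 mm behind the stated TCP, as the scene and wrist cameras both showed. I corrected for that, and the second grasp held with the fingers at 29.7 mm on the 30 mm pad.

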